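# Switch off the barbecue ledge and shut its weather cover

### The arm

A 6-joint arm with a two-finger parallel gripper is mounted at the origin on the work surface. World frame = base frame: x ahead of the robot, y to its left, z up, the work surface at z = 0. Lengths are in m, angles in rad, forces in N, time in s.
With the tool pointing down it reaches from about 0.35 to 0.775 m from the base axis. Payload 5.5 kg.
Tool frame: the origin (TCP) lies on the centre line of the jaws, within the pads' length; the fingertips stand 11 mm ahead of it and the grasp point (between the pads) lies 8 mm behind it (env.tip_reach is the distance from the TCP to the fingertips, in m); z points along the fingers, x is the direction in which the jaws open and shut, and the axes are right-handed (so a half turn about z gives the same grasp; the last joint's range is limited). The gripper opens to 85 mm and grips with 20 to 120 N. Pads are 22 mm wide; open, the fingers measure 114 mm over their backs; the gripper's body (76 mm by 85 mm) begins 54 mm behind the grasp point. The pads swing forward as they close: fully open they stand 13 mm farther back than shut.
Start: joints at [1.142, 0.313, 0.046, 1.304, 0, 1.431], TCP at [0.164, 0.551, 0.242] pointing down, gripper open.
Joint ranges: [-2.76, 2.76], [-0.86, 1.69], [-1.03, 1.26], [-2.2, 2.34], [-1.47, 1.5], [-3.14, 3.14]. Speed limits (rad/s): [2.57, 2.57, 3.14, 3.14, 3.14, 3.14].

### API

Orientations are given as a unit quaternion [w, x, y, z].
In Python, from workcell import env gives the robot as it stands.
- The arm moves only by the tool carry_out, never from a script. Its argument "moves" is one flat list of numbers, 7 for each row, row after row: the gripper command: -1 is shut, 1 is fully open, values between are in proportion, then the shift along the tool's x, y, z in m, then the turn, a rotation vector about the tool's x, y, z in degrees. A call has exactly 5 rows; each row shifts and turns the pose as measured when the row begins, along the tool's axes as they then stand; what a row does not reach is not made up. A row lasts 1/8 s, in which the tool goes at most 62.5 mm and 10.7 degrees, less where a joint would pass 70% of its speed; a pose out of reach is approached as far as the arm can. A call is refused whole if a number of a shift passes 0.0625 or a number of a turn 10.7, either way. A call with a gripper value outside its range is refused whole. The fingers move at their own pace and stop on an object; "squeeze" is the grip in N (left out, the last holds). Time passes only in rows, so rows that do not move let the fingers close, or fill a call up. It gives the time, the measured TCP pose, the force and the opening at its end, in the units of the state.
- env.get_state(): the state, without advancing time (a new reading comes with each control period).
- env.read_camera(name): name is "side" or "top"; returns the picture (420x560x3 uint8, red, green, blue); there is no depth.
- env.calibration(name): a dict with "camera_matrix" (3x3 intrinsics, pixels), "k1" (the pictures are not rectified: a ray, as slopes to the right and down, at radius r is drawn at 1 + k1 r^2 times it, then the intrinsics apply), "rvec" (rotation vector, rad) and "tvec" (3), from world to camera coordinates, as OpenCV has them. Camera axes: x right, y down, z forward; pixel columns grow to the right and rows downward; lengths in m; the calibration is good to about 2 mm. A picture is of the moment at which its call begins. calibration takes no time and is no camera call.
- env.hand_in(): hands the job in, once; it reports no verdict.
The state is a dict: "clock": time; "joint_pos": joint angles; "qvel": joint speeds; "tau": joint torques, N m; "tcp_pos": TCP position; "orientation": TCP orientation; "wrist_force": force on the tool from outside, world axes, zero at the start; "ft_torque": the same for the moment, N m; "finger_gap": finger opening in m.
Only numpy, scipy, OpenCV 4.12 (cv2) and the standard library are available. Lean on these libraries where they do the work, as an engineer would, in place of code of your own. Each camera call takes 0.05 s, during which the arm holds its last target. There are 200 camera calls.

### The job

The cooking is over: switch off all four rocker switches of the switch bank on the ledge in one finger drag along the row, without lifting the hand away from the bank between the first switch and the last. Then swing the bank's clear weather cover over the switches and push it fully shut. Leave the other things on the ledge as they are.

Things in the scene. Friction and masses are not known exactly. Their poses are not given: they have to be found in the camera images.
- bank: grey weatherproof switch housing fixed to the tiles, 92 mm (its x, across) by 330 mm (its y, along the row), flat top 46 mm up; conduit at its -y end. Origin: centre of its underside, z up. Along its middle (x = 0) lie four like white rockers end to end, centres at y = -111, -37, +37, +111 mm, each 64 mm long (y) and 44 mm wide, each tipping about an axis along x through its middle
- row_start (a point): outer end of switch1: x = 0, y = -143 mm of the bank, 48 mm above the tiles, the height of a level half. From the side a rocker is a shallow V: the pressed half lies level 2 mm above the housing, the other slopes up from the rocker's middle at 0.48 rad to an end 15 mm above the level half. All start on: -y half level, +y half up
- row_end (a point): outer end of switch4: x = 0, y = +143 mm of the bank, 48 mm above the tiles. A finger drawn along the row towards here (bank +y), its tip 2 to 6 mm above the level halves, runs onto each slope and presses that rocker over; drawn towards -y it would hit the upright ends of the raised halves
- switch1 (a joint): rocker nearest row_start: +0.24 rad on, -0.24 rad off. It goes off when its +y half is pushed down past midway (its end less than 7 mm above the level), then snaps over by itself and stays, +y half level, -y half up. Takes about 2 N on its end, more nearer the middle
- switch2 (a joint): second rocker from row_start: +0.24 rad on, -0.24 rad off, works like switch1
- switch3 (a joint): third rocker from row_start: +0.24 rad on, -0.24 rad off, works like switch1
- switch4 (a joint): rocker nearest row_end: +0.24 rad on, -0.24 rad off, works like switch1
- cover (a joint): angle of the clear plastic weather cover: 0 shut, grows as it opens, at most 2.25 rad; it starts open, leaning away from the switches (1.95 to 2.2 rad). Hinge along the bank's y at x = +46 mm, 47 mm above the tiles; stiff: the cover stays at any angle where it is left and takes 1 to 4 N at its free edge to move; it does not latch
- cover_edge (a point): middle of the cover's free long edge, outer face. The cover is a shallow hood: 90 mm from hinge to free edge, 326 mm long, 24 mm deep, hollow towards the switches. Shut, its flat outer face is level 71 mm above the tiles and this point is at x = -44 mm of the bank. Open, the outer face looks away from the switches. A lip 90 mm long sticks out 10 mm at the free edge
- salt_cellar: bystander: white ceramic salt cellar, 94 mm across, 55 mm high with a small wooden spoon; origin under its centre
- squeezer: bystander: white plastic citrus squeezer, a dish 104 mm across and 50 mm high with a handle of 60 mm on its x side; origin under its dish
- trivet: bystander: red silicone trivet in the shape of an oven mitt, 210 mm long, 9 mm thick; origin under its middle
- tray: bystander: bamboo tray 190 x 150 mm, 20 mm high, under the cloche; origin under its centre
- cloche: bystander: small glass cloche 114 mm across, 116 mm high with its knob, standing on the tray; origin at the centre of its rim

How it is judged:
By the outcome, as a careful person would: the job done as asked, in the order asked, and still so for the second after the job is handed in, with the robot touching nothing.
It also fails if it takes over 51 s, if anything falls off the work surface, if the arm or the gripper's body presses on something with over 40 N, if the wrist force passes 120 N, or if a joint passes its speed limit or range.

## Working session

There is one attempt and no reset: what is moved stays moved. The work goes in short steps, Python scripts to look and compute and a tool call to move; the robot and the scene stay as the last step left them, time stands still between calls to the robot, and variables do not carry over. Pictures are saved under pics/ and viewed, about 8 in all and at most 12, crops included, and the job is handed in when it is done.

Besides the shell and the picture viewer there is one more tool, called after ">>>" in YAML: its name, and indented under it one key for each argument. carry_out: Moves the arm, as the interface text tells. Its arguments: {"type":"object","properties":{"moves":{"type":"array"},"squeeze":{"type":"number"}},"required":["moves"]}

```bash
mkdir -p pics; ls
python3 - <<'E'
from workcell import env
import cv2
for n in("top","side"):
    cv2.imwrite(f"pics/{n}1.png",env.read_camera(n)[:,:,::-1])
    print(env.calibration(n))
print(env.get_state(),env.tip_reach)
E
```

```text
pics
{'camera_matrix': array([[484.88196456,   0.        , 277.32318867],
       [  0.        , 484.88196456, 208.59040908],
       [  0.        ,   0.        ,   1.        ]]), 'k1': 0.028106780298451282, 'rvec': array([ 2.10200785, -2.13417843,  0.19817254]), 'tvec': array([0.02968304, 0.49450138, 1.51283015])}
{'camera_matrix': array([[478.31695902,   0.        , 279.07579244],
       [  0.        , 478.31695902, 211.04438698],
       [  0.        ,   0.        ,   1.        ]]), 'k1': -0.14315561755266157, 'rvec': array([ 0.37192161, -2.56613666,  1.49871003]), 'tvec': array([0.46466531, 0.12450007, 1.52953796])}
{'clock': 0.1, 'joint_pos': array([ 1.14239325e+00,  3.13914143e-01,  4.50932178e-02,  1.30357087e+00,
       -6.13048785e-06,  1.43123429e+00]), 'qvel': array([ 0.00040647, -0.00230207,  0.00137297,  0.00024027,  0.00033519,
        0.00152676]), 'tau': array([ 3.47583969e-03, -4.81724882e+01,  2.99244922e+01,  1.27396695e-02,
       -1.35405307e-04,  1.13623415e-05]), 'tcp_pos': array([0.16359563, 0.55079311, 0.24150461]), 'orientation': array([ 3.86132029e-04,  8.01511274e-01,  5.97979131e-01, -6.98060900e-04]), 'wrist_force': array([-0.21824298, -0.09120907, -0.33653684]), 'ft_torque': array([-0.00943637,  0.04450583,  0.01793727]), 'finger_gap': 0.08545693156687903} 0.011
```

View pics/top1.png

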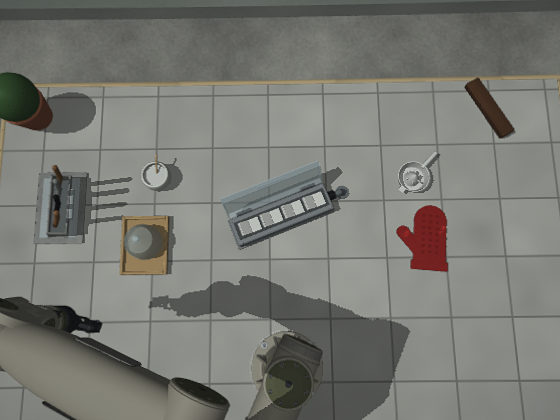

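View pics/side1.png

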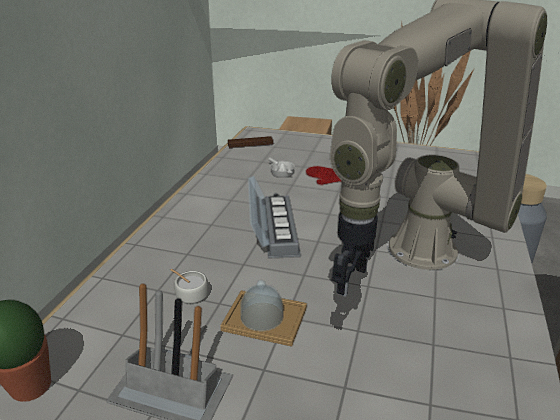

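The top view shows the bank with its conduit at the right (342,192), its left end around (235,240) and the cover open on the far side. The side view agrees. Next I'll take enlarged crops.

```bash
cat > h.py <<'E'
import numpy as np, cv2
from workcell import env
from scipy.spatial.transform import Rotation as R
def cal(n):
    c=env.calibration(n); return c["camera_matrix"],c["k1"],R.from_rotvec(c["rvec"]).as_matrix(),np.array(c["tvec"])
def ray(n,p):
    K,k,Rm,t=cal(n); q=cv2.undistortPoints(np.array([[p]],float),K,np.array([k,0,0,0.]))[0,0]
    return -Rm.T@t, Rm.T@np.array([q[0],q[1],1])
def at(n,p,z):
    o,d=ray(n,p); return o+d*(z-o[2])/d[2]
def proj(n,P):
    K,k,Rm,t=cal(n); return cv2.projectPoints(np.atleast_2d(np.array(P,float)),cv2.Rodrigues(Rm)[0],t,K,np.array([k,0,0,0.]))[0][:,0]
E
python3 - <<'E'
import cv2
a=cv2.imread("pics/top1.png")[155:255,215:355]
cv2.imwrite("pics/topc.png",cv2.resize(a,None,fx=5.5,fy=5.5,interpolation=cv2.INTER_CUBIC))
E
```

```text
(no output)
```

View pics/topc.png

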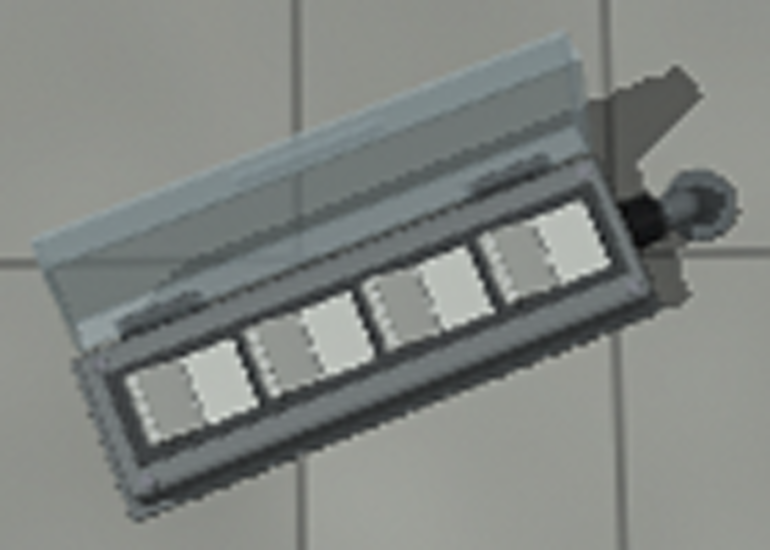

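```bash
cat >> h.py <<'E'
def load():
    d=np.load("bank.npz"); return d["o"],float(d["yaw"])
def w(P):  # bank->world
    o,y=load(); return R.from_euler('z',y).apply(np.array(P,float))+o
E
python3 - <<'E'
from h import *
c=lambda u,v:((u+.5)/5.5-.5+215,(v+.5)/5.5-.5+155)
T=[at("top",c(*p),.046) for p in[(140,497),(652,292),(595,158),(78,358)]]
for i in range(4): print(T[i].round(4),np.linalg.norm(T[i]-T[i-1]).round(4))
px=[(601,232),(484,281),(367,326),(250,370)]
L=np.array([at("top",c(*p),.048) for p in px]); Y=np.array([-.143,-.069,.005,.079])
print(L.round(4))
A=np.c_[Y,np.ones(4)]; s=np.linalg.lstsq(A,L[:,:2],rcond=None)[0]
print("scale",np.hypot(*s[0]))
yaw=np.arctan2(-s[0,0],s[0,1]); print("yaw",yaw)
q=np.mean(T,0)[:2]; print("corner centre",q,"rocker centre",s[1])
e=T[0]-T[1]; print("yaw edge",np.arctan2(-e[0],e[1])); e=T[3]-T[2]; print(np.arctan2(-e[0],e[1]))
o=np.r_[(q+s[1])/2,0]; np.savez("bank.npz",o=o,yaw=yaw)
print([proj("side",w(p))[0].round(1) for p in[(-.046,-.165,.046),(-.046,.165,.046),(.046,.165,.046),(0,-.143,.048)]])
print([proj("top",w(p))[0].round(1) for p in[(-.046,-.165,.046),(-.046,.165,.046)]])
print("start",w([0,-.143,.048]),"end",w([0,.143,.048]))
for n in("wrist",):pass
a=cv2.imread("pics/side1.png")[165:275,230:320]
cv2.imwrite("pics/sidec.png",cv2.resize(a,None,fx=5,fy=5,interpolation=cv2.INTER_CUBIC))
# cover angle: match free edge ends in top
print("meas edge",c(32,240),c(570,35))
for th in(1.95,2.0,2.05,2.1,2.15,2.2):
    # cover frame: hinge at (.046,.047), outer face 24mm up, free edge 90mm toward -x shut
    def cv(r,h): return (.046-r*np.cos(th)+h*np.sin(th), .047+r*np.sin(th)+h*np.cos(th))
    X,Z=cv(.09,.024)
    print(th,X,Z,[proj("top",w((X,y,Z)))[0].round(1) for y in(.163,-.163)],[proj("side",w((X,y,Z)))[0].round(1) for y in(.163,-.163)])
E
```

```text
[0.3795 0.1423 0.046 ] 0.0896
[ 0.4954 -0.1575  0.046 ] 0.3214
[ 0.5766 -0.1268  0.046 ] 0.0868
[0.4614 0.1785 0.046 ] 0.3263
[[ 0.5313 -0.1287  0.048 ]
 [ 0.5031 -0.0593  0.048 ]
 [ 0.4774  0.0096  0.048 ]
 [ 0.4524  0.0781  0.048 ]]
scale 0.9967702960156313
yaw 0.363719923288213
corner centre [0.47821081 0.00910529] rocker centre [0.47971426 0.00472533]
yaw edge 0.3688961816475614
0.3606606529191133
[array([289.1, 194.5]), array([299. , 243.5]), array([269.3, 244.7]), array([277.1, 197.2])]
[array([335. , 207.9]), array([239.3, 245.7])]
start [ 0.52983525 -0.12672962  0.048     ] end [0.42808982 0.14056024 0.048     ]
meas edge (220.4090909090909, 198.22727272727272) (318.22727272727275, 160.95454545454547)
1.95 0.10161130798170868 0.12172203439791733 [array([220.8, 198.2]), array([318.6, 160.3])] [array([250.5, 224.1]), array([248.5, 177.5])]
2.0 0.10527635353305918 0.11884924433717993 [array([220.5, 197.3]), array([318.1, 159.5])] [array([249.3, 224.9]), array([247.5, 178.3])]
2.05 0.10879323907110515 0.11579686858396268 [array([220.2, 196.5]), array([317.6, 158.8])] [array([248.2, 225.8]), array([246.5, 179.1])]
2.1 0.11215317421356014 0.11257253648800206 [array([219.9, 195.7]), array([317.1, 158.1])] [array([247.1, 226.8]), array([245.6, 179.9])]
2.15 0.11534776087238832 0.10918430720033828 [array([219.7, 195. ]), array([316.7, 157.6])] [array([246.1, 227.8]), array([244.8, 180.8])]
2.2 0.11836901424465128 0.1056406495296348 [array([219.5, 194.4]), array([316.2, 157. ])] [array([245.1, 228.8]), array([244. , 181.7])]
```

View pics/sidec.png

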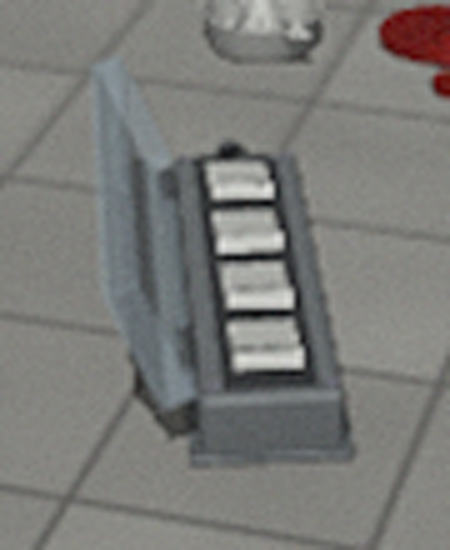

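Bank fit: the yaw is 0.364 rad, and the side-view projections of the corner (299,243.5) and row start (277,197) match the crop. The cover is at about 1.95–2.0 rad. I'll align the tool so its x matches bank x and its y matches bank -y, with the fingers shut.

>>> carry_out:
  moves: [-1,0,0,0,0,0,10.5,-1,0,0,0,0,0,10.5,-1,0,0,0,0,0,10.5,-1,0,0,0,0,0,10.5,-1,0,0,0,0,0,10.5]
  squeeze: 40

```text
clock: 0.72
tcp_pos: [0.1629, 0.5493, 0.2386]
orientation: [0.003, 0.985, 0.17, -0.002]
wrist_force: [0.5, -0.2, -0.3]
finger_gap: 0.0002
```

```bash
cat > st.py <<'E'
from h import *
s=env.get_state(); o,y=load(); Rb=R.from_euler('z',y)
q=s["orientation"]; T=R.from_quat([q[1],q[2],q[3],q[0]])
print("t",s["clock"],"bankTCP",Rb.inv().apply(s["tcp_pos"]-o).round(4),"F bank",Rb.inv().apply(s["wrist_force"]).round(2),"gap",s["finger_gap"])
Td=Rb*R.from_matrix(np.diag([1,-1,-1])); print("turn needed deg",np.degrees((T.inv()*Td).as_rotvec()).round(2), "q",s["joint_pos"].round(2))
E
python3 st.py
```

```text
t 0.725 bankTCP [-0.1025  0.6193  0.2386] F bank [ 0.38 -0.37 -0.3 ] gap 0.000188847338447113
turn needed deg [ 0.31  0.31 -1.21] q [1.14 0.32 0.04 1.3  0.   2.37]
```

>>> carry_out:
  moves: [-1,0.025,0.055,0,0,0,-1.2,-1,0.025,0.055,0,0,0,0,-1,0.025,0.055,0,0,0,0,-1,0.025,0.055,0,0,0,0,-1,0,0.06,0,0,0,0]

```text
clock: 1.35
tcp_pos: [0.3585, 0.3194, 0.2367]
orientation: [0.004, 0.983, 0.185, -0.003]
wrist_force: [0.8, -0.1, -0.3]
finger_gap: 0.0003
```

>>> carry_out:
  moves: [-1,0,0.06,0,0,0,0,-1,0,0.06,0,0,0,0,-1,0,0.06,0,0,0,0,-1,0,0.06,0,0,0,0,-1,0,0.05,0,0,0,0]

```text
clock: 1.98
tcp_pos: [0.4654, 0.0394, 0.2373]
orientation: [0.004, 0.983, 0.184, -0.003]
wrist_force: [0.5, -0.3, 0.6]
finger_gap: 0.0
```

```bash
python3 st.py
```

```text
t 1.975 bankTCP [-0.0011  0.0351  0.2373] F bank [ 0.42 -0.44  0.6 ] gap 3.2266159680608795e-05
turn needed deg [0.36 0.46 0.41] q [-0.08  0.11 -0.22  1.24 -0.01  1.12]
```

>>> carry_out:
  moves: [-1,0,0.055,0.01,0,0,0,-1,0,0.055,0.03,0,0,0,-1,0,0.05,0.03,0.4,0.4,0.4,-1,0,0.003,0.04,0,0,0,-1,0,0,0.02,0,0,0]

```text
clock: 2.6
tcp_pos: [0.5271, -0.1223, 0.1059]
orientation: [0.0, 0.984, 0.177, 0.002]
wrist_force: [1.1, -0.4, -0.6]
finger_gap: 0.0002
```

```bash
python3 st.py
```

```text
t 2.6 bankTCP [-0.001  -0.1379  0.1059] F bank [ 0.89 -0.72 -0.61] gap 0.00021394003409715487
turn needed deg [ 0.09 -0.17 -0.43] q [-0.38  0.33 -0.28  0.96  0.    0.84]
```

Run:
```python
from h import *
a=env.read_camera("top")[:,:,::-1][150:250,215:355]; b=env.read_camera("side")[:,:,::-1][150:250,215:315]
f=lambda i:cv2.resize(i,None,fx=5.5,fy=5.5,interpolation=cv2.INTER_CUBIC)
cv2.imwrite("pics/c2.png",cv2.resize(np.hstack([f(a)[:, :0],f(b)]),None,fx=1,fy=1))
s=env.get_state()["tcp_pos"]
print("tip in side crop",(proj("side",s-[0,0,.011])-[215,150])*5.5)
```

```text
tip in side crop [[343.95112231 200.58962889]]
```

View pics/c2.png

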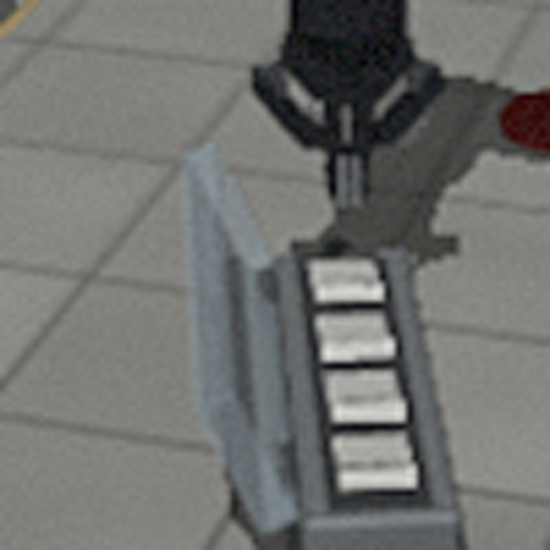

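The fingers hang over the row start, with the tip at crop (347,205) against a predicted (344,200). The knuckles are wide across the bank, so I'll tilt the hand 15° away from the cover for clearance.

>>> carry_out:
  moves: [-1,0,0,0,0,7.5,-0.4,-1,0,0,0,0,7.5,0,-1,-0.003,0,0.012,0,0,0,-1,-0.003,0,0.012,0,0,0,-1,0,0,0,0,0,0]

```text
clock: 3.32
tcp_pos: [0.5296, -0.1208, 0.0825]
orientation: [-0.023, 0.974, 0.181, 0.132]
wrist_force: [-0.3, 0.3, -0.2]
finger_gap: 0.0
```

```bash
python3 st.py
```

```text
t 3.325 bankTCP [ 0.0019 -0.1374  0.0825] F bank [-0.21  0.41 -0.24] gap 2.6123423299652888e-05
turn needed deg [  0.16 -15.42   0.23] q [-0.48  0.22 -0.54  0.63  0.2   0.74]
```

>>> carry_out:
  moves: [-1,-0.002,0,0.008,0,0,0,-1,-0.002,0,0.007,0,0,0,-1,0,0,0,0,0,0,-1,0,0,0,0,0,0,-1,0,0,0,0,0,0]

```text
clock: 3.95
tcp_pos: [0.5315, -0.1204, 0.0659]
orientation: [-0.023, 0.974, 0.182, 0.132]
wrist_force: [-0.1, 0.5, 0.1]
finger_gap: -0.0
```

```bash
python3 st.py
```

```text
t 3.95 bankTCP [ 0.0038 -0.1377  0.0659] F bank [0.13 0.53 0.06] gap -2.1255811290792133e-06
turn needed deg [  0.15 -15.36   0.35] q [-0.48  0.24 -0.55  0.59  0.2   0.74]
```

>>> carry_out:
  moves: [-1,0,-0.012,0,0,0,0,-1,0,-0.012,0,0,0,0,-1,0,-0.012,0,0,0,0,-1,0,-0.012,0,0,0,0,-1,0,-0.012,0,0,0,0]

```text
clock: 4.58
tcp_pos: [0.509, -0.0614, 0.0667]
orientation: [-0.022, 0.974, 0.182, 0.133]
wrist_force: [0.4, 0.2, -0.2]
finger_gap: -0.0
```

```bash
python3 st.py
python3 - <<'E'
from h import *
b=env.read_camera("side")[:,:,::-1][165:255,235:315]
cv2.imwrite("pics/c3.png",cv2.resize(b,None,fx=6,fy=6,interpolation=cv2.INTER_CUBIC))
E
```

```text
t 4.575 bankTCP [ 0.0038 -0.0745  0.0667] F bank [ 0.44  0.07 -0.17] gap -3.8905588727862895e-05
turn needed deg [  0.25 -15.45   0.32] q [-0.38  0.17 -0.65  0.55  0.18  0.84]
```

View pics/c3.png

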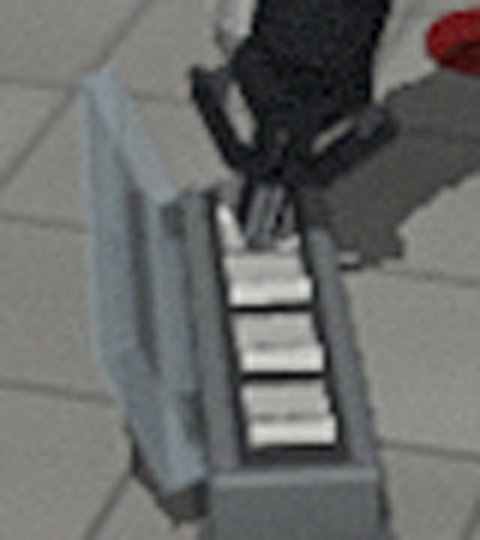

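Switch 1 seems tipped, since its near end at (290,245) is no longer raised, and the hand is clear of the cover. I'll carry on.

>>> carry_out:
  moves: [-1,0,-0.012,0.0005,0,0,0,-1,0,-0.012,0.0005,0,0,0,-1,0,-0.012,0,0,0,0,-1,0,-0.012,0,0,0,0,-1,0,-0.012,0,0,0,0]

```text
clock: 5.25
tcp_pos: [0.4853, -0.0004, 0.0652]
orientation: [-0.023, 0.974, 0.182, 0.132]
wrist_force: [-0.1, -0.4, 0.8]
finger_gap: 0.0
```

>>> carry_out:
  moves: [-1,0,-0.012,0,0,0,0,-1,0,-0.012,0,0,0,0,-1,0,-0.012,0,0,0,0,-1,0,-0.012,0,0,0,0,-1,0,-0.012,0,0,0,0]

```text
clock: 5.88
tcp_pos: [0.4623, 0.0593, 0.0652]
orientation: [-0.023, 0.974, 0.182, 0.133]
wrist_force: [0.8, -0.0, -0.3]
finger_gap: -0.0001
```

```bash
python3 st.py
```

```text
t 5.875 bankTCP [0.0031 0.0549 0.0652] F bank [ 0.74 -0.32 -0.27] gap -9.437910744841549e-05
turn needed deg [  0.21 -15.46   0.34] q [-0.12  0.07 -0.78  0.48  0.12  1.09]
```

>>> carry_out:
  moves: [-1,0,-0.013,0,0,0,0,-1,0,-0.013,0,0,0,0,-1,0,-0.013,0,0,0,0,-1,0,-0.013,0,0,0,0,-1,0,-0.013,0,0,0,0]

```text
clock: 6.5
tcp_pos: [0.4369, 0.1244, 0.0648]
orientation: [-0.023, 0.974, 0.182, 0.133]
wrist_force: [-0.3, -0.1, 0.7]
finger_gap: 0.0003
```

>>> carry_out:
  moves: [-1,0,-0.012,0,0,0,0,-1,0,-0.005,0,0,0,0,-1,0,0,-0.05,0,0,0,-1,0,0,-0.06,0,0,0,-1,0,0,-0.06,0,0,0]

```text
clock: 7.12
tcp_pos: [0.3829, 0.1267, 0.2273]
orientation: [-0.024, 0.975, 0.183, 0.126]
wrist_force: [2.3, 0.1, 0.1]
finger_gap: 0.0002
```

```bash
python3 st.py
python3 - <<'E'
from h import *
b=env.read_camera("side")[:,:,::-1][165:255,235:315];a=env.read_camera("top")[:,:,::-1][160:250,215:355]
f=lambda i:cv2.resize(i,None,fx=3.6,fy=5,interpolation=cv2.INTER_CUBIC)
cv2.imwrite("pics/c4.png",np.hstack([f(b),f(a)]))
E
```

```text
t 7.125 bankTCP [-0.0472  0.1461  0.2273] F bank [ 2.15 -0.71  0.12] gap 0.00023548952399199508
turn needed deg [ -0.1  -14.75   0.48] q [ 0.06 -0.23 -0.59  0.96  0.08  1.27]
```

View pics/c4.png

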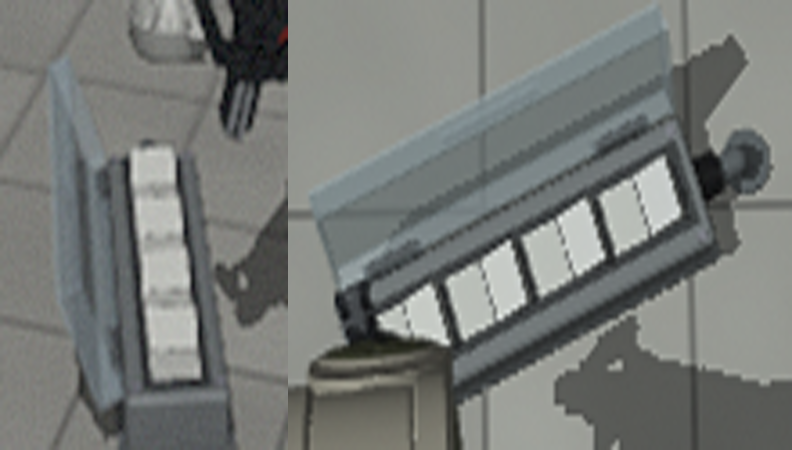

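All four rockers now show their -y halves raised in both views. Next I'll untilt and turn 90° so the knuckles lie parallel to the hinge, then go behind the cover.

>>> carry_out:
  moves: [-1,0,0,-0.01,0,-7.4,0,-1,0,0,0,0,-7.4,0,-1,0,0,0,0,0,-10.6,-1,0,0,0,0,0,-10.6,-1,0,0,0,0,0,-10.6]

```text
clock: 7.85
tcp_pos: [0.3822, 0.1261, 0.2399]
orientation: [0.001, 0.892, 0.451, -0.001]
wrist_force: [-0.5, -0.4, -0.2]
finger_gap: -0.0
```

>>> carry_out:
  moves: [-1,0,0,0,0,0,-10.6,-1,0,0,0,0,0,-10.6,-1,0,0,0,0,0,-10.6,-1,0,0,0,0,0,-10.6,-1,0,0,0,0,0,-10.6]

```text
clock: 8.48
tcp_pos: [0.3814, 0.1265, 0.2362]
orientation: [-0.001, 0.592, 0.806, -0.003]
wrist_force: [-0.5, -0.2, -0.5]
finger_gap: 0.0002
```

```bash
sed -i 's/^Td=.*/Td=Rb*R.from_matrix(np.array([[0,1,0],[1,0,0],[0,0,-1.]])); print("turn needed deg",np.degrees((T.inv()*Td).as_rotvec()).round(2), "q",s["joint_pos"].round(2))/' st.py; python3 st.py
```

```text
t 8.475 bankTCP [-0.0486  0.1464  0.2362] F bank [-0.55 -0.   -0.52] gap 0.000236959521583026
turn needed deg [-0.37  0.09 -3.47] q [ 0.12 -0.01 -0.36  1.23 -0.   -0.18]
```

>>> carry_out:
  moves: [-1,-0.026,0.04,0,0,0,-3.4,-1,-0.03,0.042,0,0,0,0,-1,-0.03,0.042,0,0,0,0,-1,-0.03,0.042,0,0,0,0,-1,-0.03,0.042,0,0,0,0]

```text
clock: 9.1
tcp_pos: [0.6307, 0.062, 0.2313]
orientation: [-0.003, 0.565, 0.825, -0.004]
wrist_force: [0.1, 0.2, 0.8]
finger_gap: -0.0001
```

```bash
python3 st.py
```

```text
t 9.1 bankTCP [ 0.1614 -0.0025  0.2313] F bank [0.17 0.17 0.79] gap -0.00013985851331096676
turn needed deg [-0.55 -0.01  0.29] q [-0.03  0.44  0.21  1.35 -0.   -0.4 ]
```

>>> carry_out:
  moves: [-1,0,0,0.04,0,0,0,-1,0,0,0.04,0,0,0,-1,0,0,0.03,0,0,0,-1,0,-0.015,0,0,0,0,-1,0,-0.015,0,0,0,0]

```text
clock: 9.72
tcp_pos: [0.6066, 0.0494, 0.1103]
orientation: [-0.004, 0.567, 0.824, -0.005]
wrist_force: [0.2, -1.0, -0.4]
finger_gap: -0.0002
```

```bash
python3 st.py
```

```text
t 9.725 bankTCP [ 0.1344 -0.0056  0.1103] F bank [-0.14 -1.   -0.42] gap -0.00017041972058559176
turn needed deg [-0.72 -0.07  0.09] q [-0.05  0.45 -0.08  1.05 -0.   -0.41]
```

>>> carry_out:
  moves: [-1,0,-0.012,-0.002,0,0,0,-1,0,-0.012,-0.002,0,0,0,-1,0,-0.012,-0.003,0,0,0,-1,0,-0.012,-0.003,0,0,0,-1,0,-0.012,-0.003,0,0,0]

```text
clock: 10.35
tcp_pos: [0.5515, 0.0278, 0.1261]
orientation: [-0.001, 0.567, 0.824, -0.002]
wrist_force: [1.5, 0.8, -0.4]
finger_gap: -0.0002
```

```bash
python3 st.py
```

```text
t 10.35 bankTCP [ 0.0752 -0.0063  0.1261] F bank [ 1.65  0.23 -0.38] gap -0.00021889097539757522
turn needed deg [-0.24  0.02  0.12] q [-0.09  0.33 -0.22  1.02 -0.   -0.46]
```

>>> carry_out:
  moves: [-1,0,-0.017,0.002,0,0,0,-1,0,-0.01,0.002,0,0,0,-1,0,-0.01,0.002,0,0,0,-1,0,-0.009,0.004,0,0,0,-1,0,-0.009,0.004,0,0,0]

```text
clock: 10.98
tcp_pos: [0.4963, 0.0064, 0.1126]
orientation: [-0.001, 0.567, 0.824, -0.002]
wrist_force: [1.5, 0.5, 0.9]
finger_gap: -0.0003
```

```bash
python3 st.py
python3 - <<'E'
from h import *
b=env.read_camera("side")[:,:,::-1][150:260,225:325]
cv2.imwrite("pics/c5.png",cv2.resize(b,None,fx=5,fy=5,interpolation=cv2.INTER_CUBIC))
E
```

```text
t 10.975 bankTCP [ 0.016  -0.0066  0.1126] F bank [ 1.59 -0.04  0.91] gap -0.0002828548670040368
turn needed deg [-0.25  0.07  0.09] q [-0.15  0.25 -0.38  0.95 -0.   -0.51]
```

View pics/c5.png

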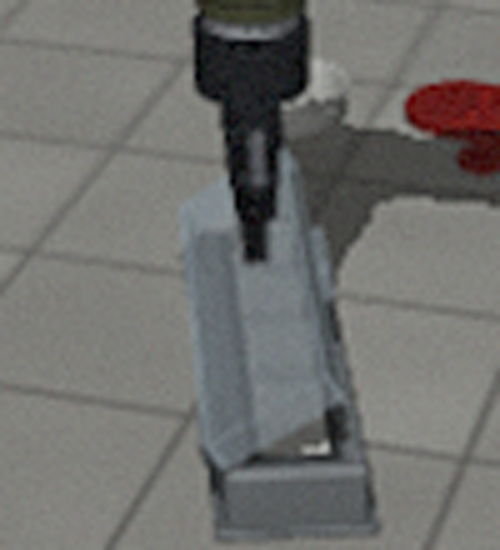

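The finger rests on the cover's outer face at (255,255), with the cover more than halfway shut. I'll continue the arc downward.

>>> carry_out:
  moves: [-1,0,-0.008,0.008,0,0,0,-1,0,-0.006,0.008,0,0,0,-1,0,-0.005,0.007,0,0,0,-1,0,-0.003,0.005,0,0,0,-1,0,0,0.003,0,0,0]

```text
clock: 11.65
tcp_pos: [0.472, -0.0023, 0.0815]
orientation: [-0.002, 0.567, 0.824, -0.003]
wrist_force: [-15.4, 2.2, 52.5]
finger_gap: 0.0003
```

```bash
python3 st.py
```

```text
t 11.65 bankTCP [-0.0097 -0.0061  0.0815] F bank [-13.59   7.51  52.53] gap 0.00029108897871064655
turn needed deg [-0.39  0.04  0.08] q [-0.17  0.24 -0.48  0.86 -0.   -0.54]
```

That is firm contact at tip height 70.5 mm, and the shut face is at 71 mm. I'll release and look.

>>> carry_out:
  moves: [-1,0,0,-0.01,0,0,0,-1,0,0,-0.05,0,0,0,-1,0,0,-0.06,0,0,0,-1,-0.02,-0.05,-0.03,0,0,0,-1,-0.06,-0.04,0,0,0,0]

```text
clock: 12.28
tcp_pos: [0.4179, -0.0991, 0.2359]
orientation: [-0.002, 0.563, 0.826, -0.004]
wrist_force: [1.3, -0.9, -1.3]
finger_gap: -0.0
```

>>> carry_out:
  moves: [-1,-0.06,-0.01,0,0,0,0,-1,-0.06,0,0,0,0,0,-1,-0.06,0,0,0,0,0,-1,0,0,0,0,0,0,-1,0,0,0,0,0,0]

```text
clock: 12.9
tcp_pos: [0.4728, -0.2783, 0.2347]
orientation: [-0.003, 0.565, 0.825, -0.004]
wrist_force: [-0.4, 1.2, -0.1]
finger_gap: -0.0
```

```bash
python3 st.py
python3 - <<'E'
from h import *
B=env.read_camera("side")[:,:,::-1].copy();A=env.read_camera("top")[:,:,::-1].copy()
print("shut edge corners side", [((proj("side",w(p))[0]-[235,165])*[3.6,5]).round() for p in[(-.044,.163,.071),(-.044,-.163,.071),(.046,.163,.071)]])
print("shut edge corners top", [((proj("top",w(p))[0]-[215,160])*[3.6,5]+[288,0]).round() for p in[(-.044,.163,.071),(-.044,-.163,.071),(.046,.163,.071)]])
b=B[165:255,235:315];a=A[160:250,215:355]
f=lambda i:cv2.resize(i,None,fx=3.6,fy=5,interpolation=cv2.INTER_CUBIC)
cv2.imwrite("pics/c6.png",np.hstack([f(b),f(a)]))
E
```

```text
t 12.9 bankTCP [-0.1072 -0.2644  0.2347] F bank [ 0.03  1.32 -0.06] gap -1.9017198832460307e-05
turn needed deg [-0.56 -0.05  0.31] q [-0.67  0.27 -0.03  1.27 -0.01 -1.04]
shut edge corners side [array([228., 357.]), array([193., 118.]), array([123., 363.])]
shut edge corners top [array([374., 419.]), array([720., 230.]), array([338., 288.])]
```

View pics/c6.png

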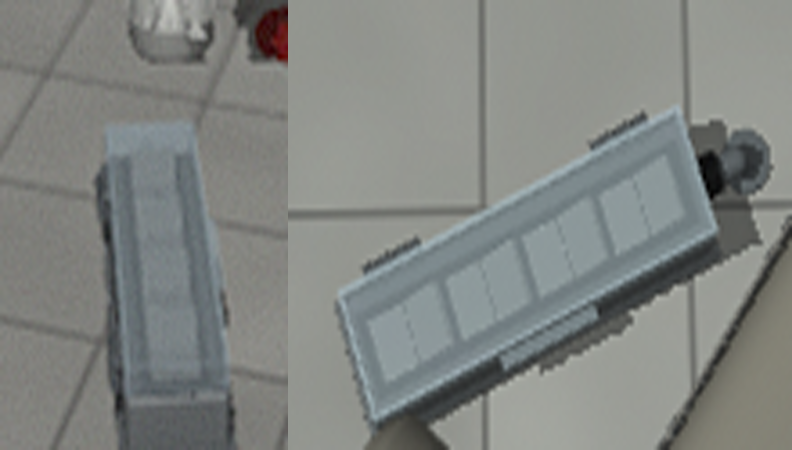

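The cover outline matches the predicted shut corners: in the top crop, (375,424) against (374,419) and (718,235) against (720,230). All four rockers show off through it.

```bash
python3 -c "
from workcell import env
print(env.hand_in())"
```

```text
the job is handed in; nothing more can be done
None
```

All four switches are off and the weather cover is shut. I handed the job in at about 13 s of robot time, well inside the 51 s limit.

- **Switches:** I turned them off in one drag from row_start to row_end with the fingers shut. The hand was tilted about 15° away from the open cover to keep clear of it. The pictures after the drag show all four rockers tipped over, with their -y halves raised.
- **Cover:** I pushed it over from behind and pressed it down until it stopped firmly. The fingertip was then at 70.5 mm, against the 71 mm expected when shut. The wrist force peaked at about 53 N of the 120 N limit, taken by the fingertip on the cover.
- **Last look:** With the hand withdrawn, three of the cover's four long-edge corners I compared were within about 6 enlarged pixels of their predicted shut positions. The fourth, the near corner in the side view, could not be read clearly through the clear plastic.
- **Other things on the ledge:** The moves kept clear of them and I felt no contact, but I did not photograph the whole ledge again at the end.
- **One small disagreement:** Two ways of locating the bank along its length differed by about 4 mm, so I used the average; the drag was not affected.

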